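# Hold the microtome's trim lever at its third click

## Robot

A 6-joint arm with a two-finger parallel gripper is mounted at the origin on the work surface. World frame = base frame: x ahead of the robot, y to its left, z up, the work surface at z = 0. Lengths are in mm, angles in degrees, forces in N, time in s.
With the tool pointing down it reaches from about 425 to 950 mm from the base axis. Payload 3.5 kg.
Tool frame: the origin (TCP) lies midway between the tips of the shut fingers; the grasp point (between the pads) lies 19 mm behind it; z points along the fingers, y is the direction in which the jaws open and shut (so a half turn about z gives the same grasp; the last joint's range is limited). The gripper opens to 85 mm and grips with 20 to 120 N. Pads are 22 mm wide; open, the fingers measure 114 mm over their backs; the gripper's body (76 mm by 85 mm) begins 54 mm behind the grasp point. The pads swing forward as they close: fully open they stand 13 mm farther back than shut.
Start: joints at [-74.427, 16.404, 90.338, -0, 73.258, -8.594], TCP at [276.368, -615.814, 195.325] pointing down, gripper open.
Joint ranges: [-158.93, 158.93], [-51.34, 127.21], [12.03, 142.37], [-87.48, 267.48], [13.55, 161.25], [-162.69, 162.69]. Speed limits (degrees/s): [159.86, 159.86, 180, 180, 180, 180].

## Interface

Orientations are given as [roll, pitch, yaw] about the fixed x, y, z axes, in that order (R = Rz(yaw) Ry(pitch) Rx(roll)).
In Python, from cell import ctrl, viewer, job, finder gives the robot as it stands.
- The arm moves only by the tool carry_out, never from a script. Its argument "steps" is a list of rows, each a list of 3 entries, a list of its own where there are three numbers: the shift along the tool's x, y, z in cm, then the turn, a rotation vector about the tool's x, y, z in rad, then the opening, from -1 (shut) to 1 (fully open). A call has 1 to 20 rows; each row is the pose to reach, as a shift and turn from the pose measured when the call began, along the tool's axes at that moment; what a row does not reach only later rows make up. A row lasts 1/8 s, in which the tool goes at most 62.5 mm and 10.7 degrees, less where a joint would pass 70% of its speed; a pose out of reach is approached as far as the arm can. A call with a gripper value outside its range is refused whole. The fingers move at their own pace and stop on an object; "newtons" is the grip in N (left out, the last holds). Time passes only in rows, so rows that repeat a pose let the fingers close. It gives the time, the measured TCP pose, the force and the opening at its end, in the units of the state.
- ctrl.state(): the state, without advancing time (a new reading comes with each control period).
- viewer.read_camera(name): name is "scene" or "top" or "wrist"; returns (picture, depth): 400x640x3 uint8, red, green, blue; 400x640 float32, mm along the optical axis (not along the pixel's ray), 0 where there is no reading.
- viewer.calibration(name): a dict with "fx", "fy", "cx", "cy" (pixels), "rvec" (rotation vector, rad) and "tvec" (3), from world to camera coordinates, as OpenCV has them. Camera axes: x right, y down, z forward; pixel columns grow to the right and rows downward; lengths in mm; the calibration is good to about 2 mm. A picture is of the moment at which its call begins: read the wrist's pose just before it. calibration takes no time and is no camera call; for the wrist camera it gives the pose at the moment of the call.
- job.hand_in(): hands the job in, once; it reports no verdict.
Trained networks look in the newest picture that a camera, given by its name, has taken for a name from the list of things; names that differ only in an ending like _2 or _b are one class to them, and where a whole thing is asked for, a point or a joint stands for the part that bears it (a point fixed in the world has none). Each returns a list of dicts, best first, with "conf" (0 to 1); they miss things now and then, are a little off and sometimes report something else, mostly with a low value. They report only what shows in the picture. A call takes as long as a camera call. They do not tell look-alikes from the thing itself.
- finder.outline_of(camera, query): "region" (400x640 bool, what is visible of it) and "uv" ([column, row] in pixels, amid what is visible of it).
- finder.tip_of(camera, query): "uv" ([column, row] in pixels: a listed point, or the origin of a listed thing).
The state is a dict: "time_s": time; "qpos": joint angles; "joint_vel": joint speeds; "joint_efforts": joint torques, N m; "ee_pos": TCP position; "tool_rot": TCP orientation; "contact_force": force on the tool from outside, world axes, zero at the start; "wrist_torque": the same for the moment, N m; "grip_width": finger opening in mm.
Only numpy, scipy, OpenCV 4.12 (cv2) and the standard library are available. Lean on these libraries where they do the work, as an engineer would, in place of code of your own. Each camera call takes 0.05 s, during which the arm holds its last target.

## Task

A specimen pot has been left on the deck of the microtome, in the way of its red-handled trim lever. With the lever still at rest, stand the pot upright in the blue tray and let go of it; then turn the sprung lever by its red handle, counter-clockwise seen from above, to the third click from rest, not over into the fourth, and finish while holding the lever there, since it springs back if released. Leave the slide box, wash bottle and label roll where they are.

Things in the scene. Friction and masses are not known exactly. Their poses are not given: they have to be found in the camera images.
- pot_mid (a point): centre of the specimen pot, half-way up: white upright jar, 40 mm across, 60 mm tall, orange cap, about 80 g. It stands on the microtome's deck at the start. z axis up the pot
- tray: blue shallow tray fixed to the bench, outside 130 mm (its x) by 110 mm (its y), rim 14 mm high, walls and floor 4 mm thick. Origin under its centre, on the bench
- microtome: low white bench microtome, fixed. Origin on the bench below the lever's pivot; x axis from the front deck (robot's side) to the back. Deck top 50 mm above the bench, reaching 125 mm in front of the pivot and 110 mm to either side; from 85 mm behind the pivot a raised bed, up to 134 mm tall
- pivot (a point): pivot of the trim lever, at the deck's top surface, axis vertical; axes as the microtome's. On the deck 58 mm from it, dots mark the rest position (blue, under the arm), the clicks (black) and the third click (larger, red)
- trim_lever (a joint): angle of the lever in rad, 0 at rest (arm 110 degrees counter-clockwise from the microtome's x axis), growing counter-clockwise from above. Clicks every 0.349, the third at 1.047, stop at 1.885. A spring drives it back: about 5 N at the handle at rest, 6.5 N at the third click. Between clicks the resistance rises some 2.5 N above that, then falls 2.5 N below; it never stays by itself
- handle_mid (a point): point on the axis of the upright red handle post, 33 mm above its foot, 104 mm above the bench. The post, 16 mm in diameter and 55 mm tall, stands at the end of the lever's flat steel arm, 90 mm from the pivot; the arm's top is at its foot, 71 mm above the bench. z axis up, x axis away from the pivot; turns with the lever (the post does not spin on the arm)
- slide_box: bystander: cardboard slide box 82 x 34 x 32 mm; origin under its centre
- wash_bottle: bystander: white bottle 60 mm across, 150 mm tall; origin under its centre
- label_roll: bystander: roll of paper labels lying flat, 68 mm across, 28 mm tall; origin under its centre
Things that resemble listed ones, but are neither listed nor needed, are in the scene too. What is shaped like the part that bears pot_mid but green or turquoise is not meant.

How it is judged (in metres and radians):
On the way:
1. the pot stands upright in the tray, let go and at rest, with the lever still at rest (x of pot_mid in the frame of tray between -0.045 and 0.045 m and y of pot_mid in the frame of tray between -0.035 and 0.035 m and z of pot_mid in the frame of tray below 0.045 m and angle between pot_mid's own z axis and vertical below 0.15 rad and linear speed of pot below 0.03 m/s and contact force between the fingers and pot below 0.1 N and value of joint trim_lever below 0.17 rad), for 0.2 s.
At the end, for the whole second after the job is handed in: The pot stands upright (within 0.15 rad) and still on the tray's floor, untouched; the fingers hold the red handle (contact over 1 N) and the lever stays still at its third click, 1.047 rad, within about 0.117 rad (a third of a click) (x of pot_mid in the frame of tray between -0.045 and 0.045 m and y of pot_mid in the frame of tray between -0.035 and 0.035 m and z of pot_mid in the frame of tray below 0.045 m and angle between pot_mid's own z axis and vertical below 0.15 rad and linear speed of pot below 0.03 m/s and value of joint trim_lever between 0.93 and 1.165 rad and velocity of joint trim_lever between -0.15 and 0.15 rad/s and contact force between the fingers and trim_lever above 1 N and contact force between the fingers and pot below 0.1 N); the arm keeps its last pose, push and grip.
It fails at once if the lever is turned half a click or more before the pot is in the tray (value of joint trim_lever above 0.2 rad and not (x of pot_mid in the frame of tray between -0.045 and 0.045 m and y of pot_mid in the frame of tray between -0.035 and 0.035 m and z of pot_mid in the frame of tray below 0.045 m)).
It fails at once if the lever goes over the hump into the fourth click (value of joint trim_lever above 1.25 rad).
It fails at once if the pot is tipped over (angle between pot_mid's own z axis and vertical above 0.7 rad).
It fails at once if the slide box, wash bottle or label roll is moved or tipped (distance of any of slide_box, wash_bottle, label_roll from where it was at the start of the episode above 0.025 m or angle between wash_bottle's own z axis and vertical above 0.4 rad).
It also fails if it takes over 72 s, if anything falls off the work surface, if the arm or the gripper's body presses on something with over 40 N, if the wrist force passes 120 N, or if a joint passes its speed limit or range.

## Working session

There is one attempt and no reset: what is moved stays moved. The work goes in short steps, Python scripts to look and compute and a tool call to move; the robot and the scene stay as the last step left them, time stands still between calls to the robot, and variables do not carry over. Pictures are saved under pics/ and viewed, and the job is handed in when it is done.

Besides the shell and the picture viewer there is one more tool, called after ">>>" as a command line: name --argument value ..., lists and objects as JSON in quotes. carry_out: Moves the arm, as the interface text tells. Its arguments: {"type":"object","properties":{"steps":{"type":"array","items":{"type":"array"}},"newtons":{"type":"number"}},"required":["steps"]}

```bash
ls; mkdir -p pics; python3 - <<'E'
from cell import ctrl, viewer
import cv2
s=ctrl.state(); print(s)
for n in ("scene","top","wrist"):
    p,d=viewer.read_camera(n); cv2.imwrite(f"pics/{n}0.png",p[:,:,::-1]); print(n,viewer.calibration(n))
E
```

```text
pics
{'time_s': 0.0, 'qpos': array([-7.44267909e+01,  1.64541746e+01,  9.04242177e+01, -1.37683430e-03,
        7.32570466e+01, -8.59405575e+00]), 'joint_vel': array([-0.04657997,  0.02622159, -0.07354178,  0.05172914, -0.0287416 ,
        0.01367265]), 'joint_efforts': array([ 3.08334775e-04, -4.05978656e+01, -2.92624980e+01, -2.10915218e-04,
        5.78635474e-03, -7.09446411e-06]), 'ee_pos': array([ 276.16784664, -615.10093382,  193.925403  ]), 'tool_rot': array([-1.79865885e+02, -1.89362639e-02,  2.41676409e+01]), 'contact_force': array([ 0.26608145,  0.57347322, -0.330304  ]), 'wrist_torque': array([-0.01154266, -0.01706842,  0.008934  ]), 'grip_width': 85.4490980743879}
scene {'fx': 385.9232891008745, 'fy': 385.9232891008745, 'cx': 319.91596601731413, 'cy': 193.13513523580994, 'rvec': array([ 0.81754855,  2.65861137, -0.96758044]), 'tvec': array([ 477.52016652, -210.03136231, 1190.20764308])}
top {'fx': 467.07409789615525, 'fy': 467.07409789615525, 'cx': 318.7487138440013, 'cy': 205.6303571569954, 'rvec': array([ 2.15316791, -2.13294463,  0.12401074]), 'tvec': array([-1.11529145e+00,  5.81524770e+02,  1.12978590e+03])}
wrist {'fx': 275.8204154901751, 'fy': 275.8204154901751, 'cx': 321.71141668321627, 'cy': 197.94335510319482, 'rvec': array([-2.4285784 ,  1.5708598 ,  0.22990505]), 'tvec': array([-672.89807502,  -37.05862544,  379.04596019])}
```

View pics/scene0.png

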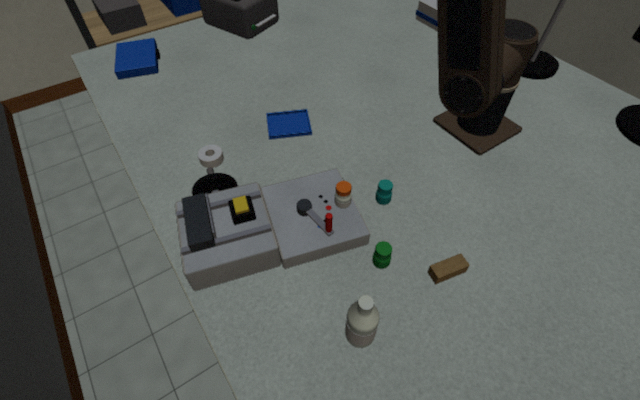

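View pics/top0.png

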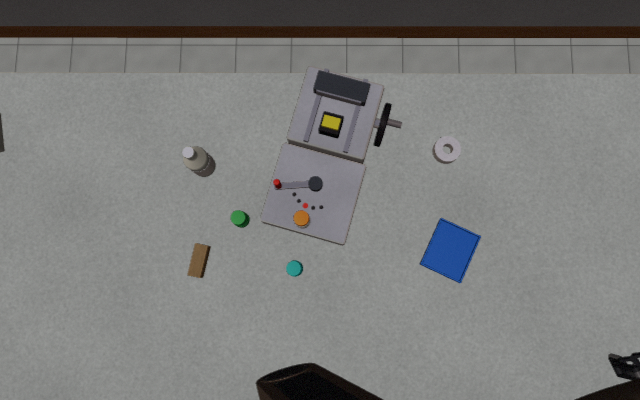

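```bash
cat > h.py <<'E'
from cell import ctrl, viewer, finder
import cv2, numpy as np
def unproj(n,u,v,d,c=None):
    c=c or viewer.calibration(n); R=cv2.Rodrigues(c['rvec'])[0]
    p=np.array([(u-c['cx'])/c['fx']*d,(v-c['cy'])/c['fy']*d,d]); return R.T@(p-c['tvec'])
def atz(n,u,v,z,c=None):
    c=c or viewer.calibration(n); R=cv2.Rodrigues(c['rvec'])[0]
    r=R.T@np.array([(u-c['cx'])/c['fx'],(v-c['cy'])/c['fy'],1]); o=-R.T@c['tvec']
    return o+r*(z-o[2])/r[2]
def proj(n,p,c=None):
    c=c or viewer.calibration(n); return cv2.projectPoints(np.array(p,float).reshape(-1,3),c['rvec'],c['tvec'],np.array([[c['fx'],0,c['cx']],[0,c['fy'],c['cy']],[0,0,1]]),None)[0].reshape(-1,2)
E
python3 - <<'E'
from h import *
for n in ("top","scene"):
    p,d=viewer.read_camera(n)
    for q in ("pot_mid","tray","microtome","pivot","handle_mid","slide_box","wash_bottle","label_roll"):
        for r in finder.tip_of(n,q)[:3]:
            u,v=r['uv']; print(n,q,round(r['conf'],2),np.round([u,v]),unproj(n,u,v,d[int(v),int(u)]).round())
E
```

```text
top pot_mid 0.76 [304. 221.] [535.  37. 111.]
top pot_mid 0.53 [237. 218.] [546. 205.  61.]
top pot_mid 0.51 [291. 269.] [423.  68.  63.]
top tray 0.72 [448. 248.] [ 480. -324.    5.]
top tray 0.72 [204. 166.] [670. 284.  86.]
top tray 0.47 [447. 151.] [ 734. -329.   -1.]
top microtome 0.73 [314. 185.] [628.  15.  77.]
top pivot 0.64 [314. 186.] [625.  17.  76.]
top handle_mid 0.86 [274. 184.] [620. 106. 127.]
top handle_mid 0.37 [302. 225.] [526.  42. 108.]
top slide_box 0.78 [200. 261.] [441. 299.  31.]
top wash_bottle 0.9 [205. 167.] [669. 284.  83.]
top wash_bottle 0.45 [315. 187.] [622.  14.  79.]
top label_roll 0.6 [444. 149.] [ 739. -322.   -0.]
top label_roll 0.15 [300. 221.] [534.  45. 113.]
scene pot_mid 0.95 [383. 257.] [560. 220.  54.]
scene pot_mid 0.89 [383. 192.] [440.  76.  49.]
scene tray 0.63 [287. 122.] [ 471. -337.    3.]
scene microtome 0.95 [309. 224.] [644.  55.  49.]
scene pivot 0.9 [304. 211.] [642.  33.  74.]
scene handle_mid 0.57 [327. 219.] [632. 109. 120.]
scene slide_box 0.8 [445. 273.] [466. 316.  31.]
scene wash_bottle 0.64 [358. 333.] [715. 326.  84.]
scene label_roll 0.58 [213. 159.] [ 736. -290.   28.]
```

```bash
python3 - <<'E'
from h import *
p,d=viewer.read_camera("top"); c=viewer.calibration("top")
im=p[:,:,::-1].copy()
cv2.imwrite("pics/crop1.png",cv2.resize(im[130:290,180:380],None,fx=4,fy=3.7,interpolation=cv2.INTER_CUBIC))
hsv=cv2.cvtColor(im,cv2.COLOR_BGR2HSV)
def cen(m,box,z,name):
    x0,x1,y0,y1=box; mm=np.zeros_like(m); mm[y0:y1,x0:x1]=m[y0:y1,x0:x1]
    vs,us=np.nonzero(mm); pts=np.array([unproj("top",u,v,d[v,u],c) for u,v in zip(us,vs) if d[v,u]>0])
    print(name,len(us),us.mean(),vs.mean(),"z pct",np.percentile(pts[:,2],[10,50,90]).round(),"atz",[atz("top",us.mean(),vs.mean(),zz,c).round(1) for zz in z])
    return mm,pts
H,S,V=[hsv[:,:,i].astype(int) for i in range(3)]
m,pts=cen(((H>8)&(H<22)&(S>180)&(V>120)),(285,320,200,235),(110,),"pot")
top=pts[pts[:,2]>104]; print("pot top pts", top.mean(0), top.min(0),top.max(0))
m,pts=cen((((H<6)|(H>174))&(S>150)&(V>60)),(265,292,170,200),(104,126),"handle")
top=pts[pts[:,2]>118]; print(top.mean(0) if len(top) else pts.max(0))
cen((((H<6)|(H>174))&(S>120)&(V>60)),(296,312,198,211),(50,),"reddot")
m,pts=cen(((H>100)&(H<130)&(S>150)),(410,490,210,290),(0,7,14),"tray")
r=cv2.minAreaRect(np.argwhere(m)[:,::-1].astype(np.float32)); print(r)
b=cv2.boxPoints(r); B=np.array([atz("top",u,v,14,c) for u,v in b]); print(B.round(), np.linalg.norm(np.diff(B,axis=0),axis=1), B.mean(0))
# blue rest dot / black dots / hub
x0,x1,y0,y1=(260,365,150,240)
g=V[y0:y1,x0:x1]
n,l,st,ce=cv2.connectedComponentsWithStats((g<70).astype(np.uint8))
for i in range(1,n):
    u,v=ce[i]+[x0,y0]; print(st[i][4],u.round(1),v.round(1),atz("top",u,v,50,c).round(), unproj("top",u,v,d[int(round(v)),int(round(u))],c).round())
E
```

```text
pot 163 301.0674846625767 217.79754601226995 z pct [109. 111. 113.] atz [array([542.8,  44.1, 110. ])]
pot top pts [542.73049435  44.05328933 110.99973363] [525.77045621  27.73530371 104.5558797 ] [558.75296963  60.71692746 116.63485652]
handle 34 276.3235294117647 182.08823529411765 z pct [121. 127. 128.] atz [array([628.5, 104.8, 104. ]), array([624.4, 102.3, 126. ])]
[624.98950181 102.3620016  126.06207251]
reddot 22 304.90909090909093 205.0909090909091 z pct [50. 52. 55.] atz [array([581.1,  38.5,  50. ])]
tray 2261 450.17691287041134 250.0919946926139 z pct [ 2.  5. 12.] atz [array([ 475.5, -330.1,    0. ]), array([ 475.2, -328.3,    7. ]), array([ 474.9, -326.5,   14. ])]
((450.263671875, 250.11984252929688), (44.773475646972656, 51.14604187011719), 24.443954467773438)
[[ 439. -249.   14.]
 [ 557. -304.   14.]
 [ 511. -405.   14.]
 [ 394. -349.   14.]] [130.22877949 111.05910027 129.37228483] [ 475.30327625 -326.70915732   14.        ]
148 340.8 155.7 [707. -50.  50.] [705. -50.  60.]
1 344.0 151.0 [719. -58.  50.] [707. -56.  97.]
1 346.0 152.0 [717. -63.  50.] [706. -61.  92.]
160 315.1 183.6 [635.  14.  50.] [630.  13.  78.]
19 278.5 185.9 [629. 105.  50.] [620. 100.  97.]
1 305.0 187.0 [627.  39.  50.] [623.  38.  69.]
1 291.0 188.0 [624.  74.  50.] [621.  73.  67.]
8 293.9 193.9 [609.  66.  50.] [609.  66.  51.]
10 298.3 200.4 [593.  55.  50.] [592.  55.  52.]
8 312.9 207.1 [576.  19.  50.] [576.  19.  49.]
8 320.9 206.9 [577.  -1.  50.] [577.  -1.  51.]
1 307.0 225.0 [532.  33.  50.] [529.  32.  74.]
1 301.0 233.0 [512.  47.  50.] [513.  48.  33.]
1 315.0 237.0 [502.  13.  50.] [503.  13.  31.]
1 322.0 239.0 [497.  -5.  50.] [499.  -4.  26.]
```

View pics/crop1.png

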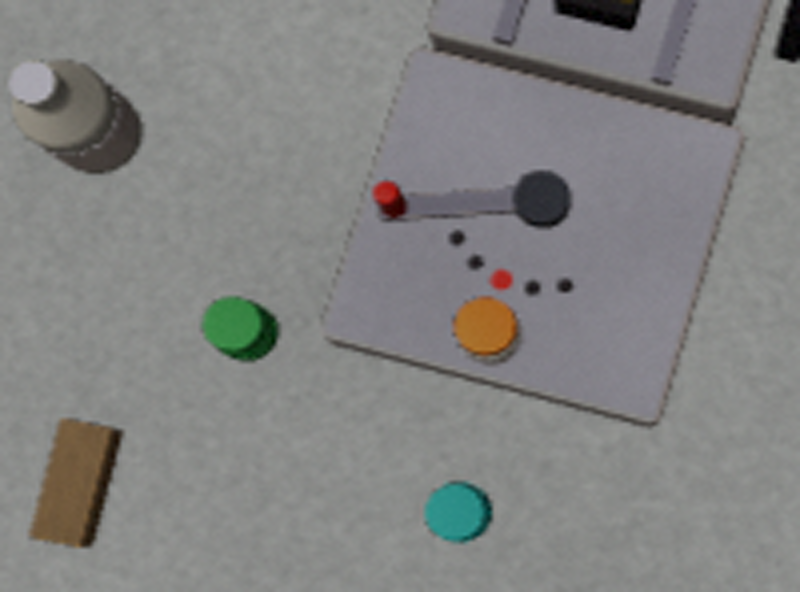

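Candidates at top-view pixels: orange-capped pot (301,218), green jar (238,217) and turquoise jar (294,268). The crop confirms that the orange-capped one stands on the deck beside the red dot, so that is the pot.

```bash
cat >> h.py <<'E'
from scipy.spatial.transform import Rotation as Ro
def goto(x,y,z,yaw=None,show=True):
    s=ctrl.state(); R=Ro.from_euler('xyz',s['tool_rot'],degrees=True)
    t=R.inv().apply(np.array([x,y,z])-s['ee_pos'])/10
    yaw=s['tool_rot'][2] if yaw is None else yaw
    T=Ro.from_euler('xyz',[180,0,yaw],degrees=True)
    rv=(R.inv()*T).as_rotvec()
    print("t",s['time_s'],"pos",s['ee_pos'].round(1),"rot",s['tool_rot'].round(2),"w",s['grip_width'],"F",s['contact_force'].round(2),"-> shift cm",t.round(2),"rv",rv.round(4)); return t,rv
E
python3 - <<'E'
from h import *
goto(543,44,160); goto(543,44,66)
E
```

```text
t 1.1 pos [ 276.4 -615.8  195.3] rot [180.    -0.    24.17] w 85.50083758736403 F [-0.56 -0.22  0.45] -> shift cm [ 51.34 -49.29   3.53] rv [ 0. -0. -0.]
t 1.1 pos [ 276.4 -615.8  195.3] rot [180.    -0.    24.17] w 85.50083758736403 F [-0.56 -0.22  0.45] -> shift cm [ 51.34 -49.29  12.93] rv [ 0. -0. -0.]
```

>>> carry_out --steps '[[[4, -4, 0], [0, 0, 0], 1], [[8, -8, 0], [0, 0, 0], 1], [[12, -11.5, 0.5], [0, 0, 0], 1], [[16, -15.4, 1], [0, 0, 0], 1], [[20, -19.2, 1], [0, 0, 0], 1], [[24, -23, 1], [0, 0, 0], 1], [[28, -26.9, 1], [0, 0, 0], 1], [[32, -30.7, 1.5], [0, 0, 0], 1], [[36, -34.6, 2], [0, 0, 0], 1], [[40, -38.4, 2.5], [0, 0, 0], 1], [[44, -42.2, 3], [0, 0, 0], 1], [[48, -46.1, 3.5], [0, 0, 0], 1], [[50, -48, 3.5], [0, 0, 0], 1], [[51.3, -49.3, 3.5], [0, 0, 0], 1], [[51.3, -49.3, 3.5], [0, 0, 0], 1], [[51.3, -49.3, 3.5], [0, 0, 0], 1]]'

```text
time_s: 3.1
ee_pos: [542.4, 43.1, 160.4]
tool_rot: [180.0, 0.0, 24.1]
contact_force: [-0.6, -0.3, 0.4]
grip_width: 85.6
```

```bash
python3 - <<'E'
from h import *
goto(543,44,66)
for n in("wrist","top"):
    c=viewer.calibration(n);p,d=viewer.read_camera(n); im=p[:,:,::-1].copy()
    cv2.imwrite(f"pics/{n}1.png",im)
    for r in finder.tip_of(n,"pot_mid")[:3]: print(n,r['conf'],r['uv'],atz(n,*r['uv'],80,c).round(1))
    for r in finder.tip_of(n,"handle_mid")[:3]: print(n,'h',r['conf'],r['uv'],atz(n,*r['uv'],104,c).round(1))
E
```

```text
t 3.1 pos [542.4  43.1 160.4] rot [1.7998e+02 1.0000e-02 2.4120e+01] w 85.62471907768516 F [-0.58 -0.31  0.41] -> shift cm [ 0.09 -0.06  9.44] rv [0.0004 0.0002 0.    ]
wrist 0.96 [265.8, 257.0] [455.3  69.3  80. ]
wrist 0.8 [320.7, 193.9] [541.2  44.9  80. ]
wrist 0.56 [186.0, 113.0] [560.6 185.8  80. ]
top 0.6 [235.6, 218.0] [544.2 204.   80. ]
top 0.58 [301.7, 221.4] [537.4  44.2  80. ]
top 0.41 [445.8, 151.8] [ 711.1 -305.1   80. ]
```

View pics/wrist1.png

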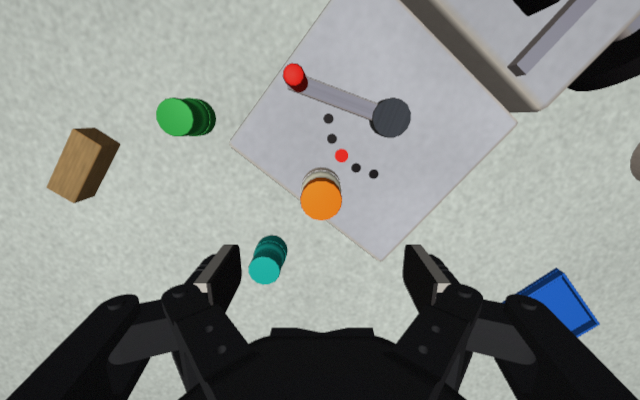

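The wrist view shows the orange pot at (321,195), centred between the jaws. The turquoise jar at (268,262) and the handle at (294,75) are both clear of the fingers' descent.

>>> carry_out --steps '[[[0.1, -0.1, 3], [0, 0, 0], 1], [[0.1, -0.1, 6], [0, 0, 0], 1], [[0.1, -0.1, 8], [0, 0, 0], 1], [[0.1, -0.1, 9.3], [0, 0, 0], 1], [[0.1, -0.1, 9.3], [0, 0, 0], 1], [[0.1, -0.1, 9.3], [0, 0, 0], 0], [[0.1, -0.1, 9.3], [0, 0, 0], -0.5], [[0.1, -0.1, 9.3], [0, 0, 0], -1], [[0.1, -0.1, 9.3], [0, 0, 0], -1], [[0.1, -0.1, 9.3], [0, 0, 0], -1], [[0.1, -0.1, 9.3], [0, 0, 0], -1], [[0.1, -0.1, 9.3], [0, 0, 0], -1], [[0.1, -0.1, 9.3], [0, 0, 0], -1]]' --newtons 25

```text
time_s: 5.03
ee_pos: [543.7, 44.6, 68.5]
tool_rot: [179.9, -0.1, 24.1]
contact_force: [-0.7, -0.3, 5.9]
grip_width: 34.9
```

```bash
python3 - <<'E'
from h import *
goto(543,44,150)
for n in("wrist","scene"):
    p,d=viewer.read_camera(n); im=p[:,:,::-1].copy()
    cv2.imwrite(f"pics/{n}2.png",im)
E
```

```text
t 5.025 pos [543.7  44.6  68.5] rot [ 1.7995e+02 -8.0000e-02  2.4110e+01] w 34.890226738763566 F [-0.69 -0.28  5.94] -> shift cm [-0.08  0.03 -8.15] rv [ 0.0009 -0.0014 -0.    ]
```

View pics/wrist2.png

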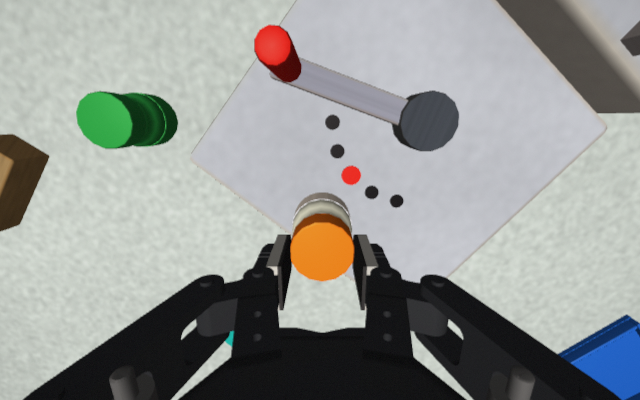

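```bash
python3 - <<'E'
from h import *
c=viewer.calibration("wrist"); s=ctrl.state(); x,y,_=s['ee_pos']
for z in (50,68,87,111): print(z,proj("wrist",[x,y,z],c))
p,d=viewer.read_camera("scene"); im=p[:,:,::-1]
cv2.imwrite("pics/sc2c.png",cv2.resize(im[140:270,270:420],None,fx=5,fy=4.6,interpolation=cv2.INTER_CUBIC))
p,d=viewer.read_camera("wrist"); im=p[:,:,::-1]
cv2.imwrite("pics/w2c.png",cv2.resize(im[180:320,240:400],None,fx=4,fy=4,interpolation=cv2.INTER_CUBIC))
hsv=cv2.cvtColor(np.ascontiguousarray(im),cv2.COLOR_BGR2HSV); m=(hsv[:,:,0]>8)&(hsv[:,:,0]<22)&(hsv[:,:,1]>180)&(hsv[:,:,2]>120)
m[:160]=0; v,u=np.nonzero(m); print(u.min(),u.max(),v.min(),v.max(),u.mean(),v.mean(),atz("wrist",u.mean(),v.mean(),111,c),np.median(d[m]),unproj("wrist",u.mean(),v.mean(),np.median(d[m]),c))
E
```

```text
50 [[323.19101674 215.58632394]]
68 [[323.34468798 224.47729727]]
87 [[323.5400178  235.77851586]]
111 [[323.85423885 253.95843692]]
290 353 214 280 320.9546477967192 249.2836925056288 [545.65100765  47.15656014 111.        ] 151.58217 [544.98394088  46.86121259 109.56558745]
```

View pics/sc2c.png

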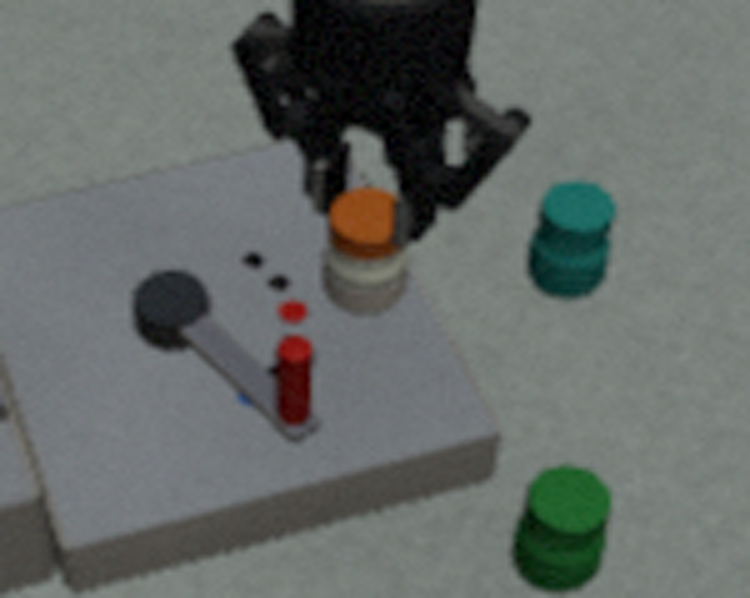

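View pics/w2c.png

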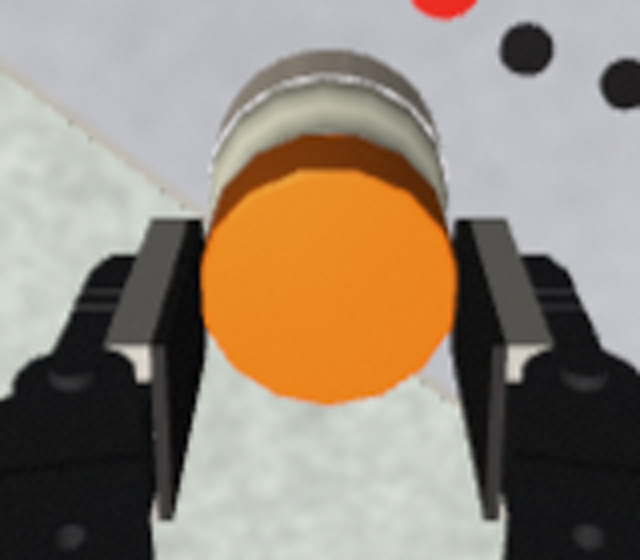

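The jaws hold the 35 mm cap, with the tips just on the shoulder, which explains the width and the 6 N upward force. The grip is usable, so I lift.

>>> carry_out --steps '[[[0, 0, -0.5], [0, 0, 0], -1], [[0, 0, -1], [0, 0, 0], -1], [[0, 0, -2], [0, 0, 0], -1], [[0, 0, -4], [0, 0, 0], -1], [[0, 0, -6], [0, 0, 0], -1], [[0, 0, -8], [0, 0, 0], -1], [[0, 0, -8], [0, 0, 0], -1], [[0, 0, -8], [0, 0, 0], -1]]' --newtons 35

```text
time_s: 6.22
ee_pos: [543.1, 44.6, 147.8]
tool_rot: [180.0, -0.0, 24.1]
contact_force: [-0.4, 0.5, -1.2]
grip_width: 34.4
```

```bash
python3 - <<'E'
from h import *
goto(475,-327,120);
p,d=viewer.read_camera("scene"); im=p[:,:,::-1]
cv2.imwrite("pics/sc3c.png",cv2.resize(im[100:270,240:420],None,fx=4,fy=3.5,interpolation=cv2.INTER_CUBIC))
E
```

```text
t 6.225 pos [543.1  44.6 147.8] rot [ 1.7998e+02 -3.0000e-02  2.4110e+01] w 34.42408427868806 F [-0.44  0.54 -1.19] -> shift cm [-21.39  31.14   2.78] rv [ 0.0004 -0.0005 -0.    ]
```

View pics/sc3c.png

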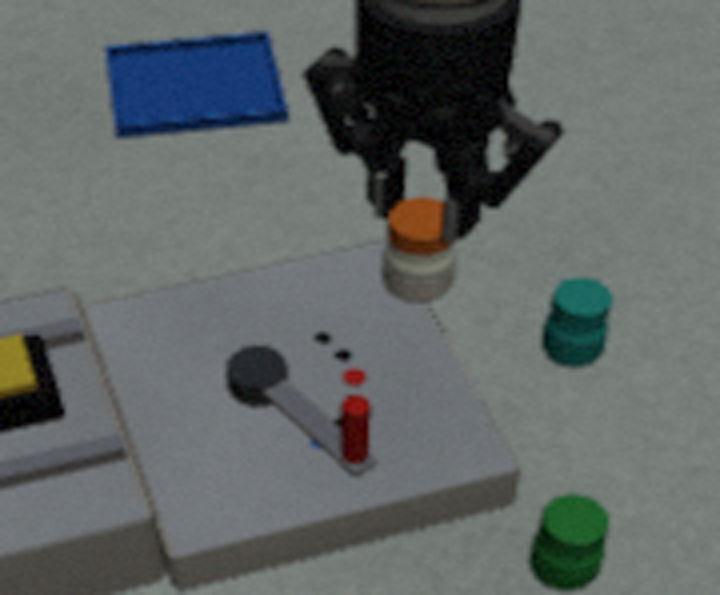

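The pot hangs upright in the jaws, clear of the deck. Next I carry it over the tray.

>>> carry_out --steps '[[[-1, 1.5, 0], [0, 0, 0], -1], [[-3, 4.4, 0], [0, 0, 0], -1], [[-5.5, 8, 0], [0, 0, 0], -1], [[-8, 11.7, 0], [0, 0, 0], -1], [[-10.5, 15.3, 0], [0, 0, 0], -1], [[-13, 18.9, 0], [0, 0, 0], -1], [[-15.5, 22.6, 0], [0, 0, 0], -1], [[-18, 26.2, 1], [0, 0, 0], -1], [[-20, 29.1, 2], [0, 0, 0], -1], [[-21, 30.6, 2.8], [0, 0, 0], -1], [[-21.4, 31.1, 2.8], [0, 0, 0], -1], [[-21.4, 31.1, 2.8], [0, 0, 0], -1], [[-21.4, 31.1, 2.8], [0, 0, 0], -1]]'

```text
time_s: 7.9
ee_pos: [475.0, -325.8, 119.8]
tool_rot: [180.0, -0.0, 24.2]
contact_force: [-1.0, 0.1, -1.4]
grip_width: 34.4
```

```bash
python3 - <<'E'
from h import *
goto(475,-327,23.5)
p,d=viewer.read_camera("wrist"); cv2.imwrite("pics/w4.png",p[:,:,::-1])
print(proj("wrist",[475,-327,14]))
E
```

```text
t 7.9 pos [ 475.  -325.8  119.8] rot [179.98  -0.    24.18] w 34.396779110485426 F [-0.97  0.08 -1.4 ] -> shift cm [-0.05  0.11  9.63] rv [ 0.0003 -0.0001 -0.    ]
[[323.82526714 187.63178827]]
```

View pics/w4.png

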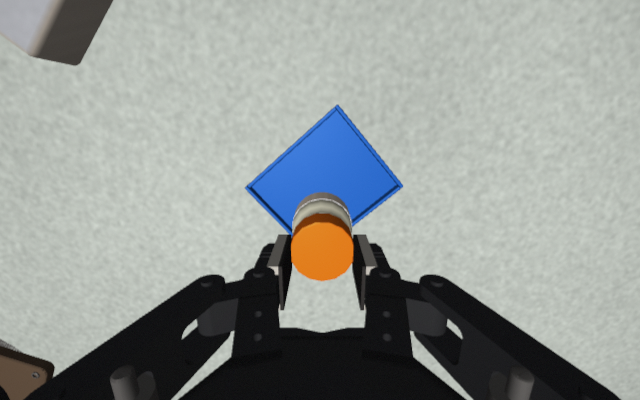

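The tray's visible corners put its centre at about (325,186), which matches the projected target at (324,188). I lower the pot.

>>> carry_out --steps '[[[0, 0.1, 2], [0, 0, 0], -1], [[0, 0.1, 4], [0, 0, 0], -1], [[0, 0.1, 6], [0, 0, 0], -1], [[0, 0.1, 7.5], [0, 0, 0], -1], [[0, 0.1, 8.5], [0, 0, 0], -1], [[0, 0.1, 9], [0, 0, 0], -1], [[0, 0.1, 9.3], [0, 0, 0], -1], [[0, 0.1, 9.4], [0, 0, 0], -1], [[0, 0.1, 9.5], [0, 0, 0], -1], [[0, 0.1, 9.5], [0, 0, 0], -1], [[0, 0.1, 9.5], [0, 0, 0], -1]]'

```text
time_s: 9.32
ee_pos: [475.5, -326.8, 25.1]
tool_rot: [180.0, -0.0, 24.2]
contact_force: [-0.0, 0.7, -0.9]
grip_width: 34.3
```

>>> carry_out --steps '[[[0, 0, 0.1], [0, 0, 0], -1], [[0, 0, 0.2], [0, 0, 0], -1], [[0, 0, 0.2], [0, 0, 0], -1], [[0, 0, 0.2], [0, 0, 0], -1]]'

```text
time_s: 9.82
ee_pos: [475.6, -326.8, 23.1]
tool_rot: [180.0, -0.0, 24.2]
contact_force: [0.1, -0.0, -1.0]
grip_width: 33.8
```

>>> carry_out --steps '[[[0, 0, 0.1], [0, 0, 0], -1], [[0, 0, 0.15], [0, 0, 0], -1], [[0, 0, 0.15], [0, 0, 0], -1], [[0, 0, 0.15], [0, 0, 0], -1]]'

```text
time_s: 10.32
ee_pos: [475.8, -327.0, 22.6]
tool_rot: [179.9, -0.0, 24.2]
contact_force: [-1.4, 2.1, 4.9]
grip_width: 34.1
```

```bash
python3 - <<'E'
from h import *
goto(475,-327,23.5)
p,d=viewer.read_camera("scene"); im=p[:,:,::-1]
cv2.imwrite("pics/sc5c.png",cv2.resize(im[60:160,230:380],None,fx=5,fy=5,interpolation=cv2.INTER_CUBIC))
E
```

```text
t 10.325 pos [ 475.8 -327.    22.6] rot [ 1.7994e+02 -2.0000e-02  2.4190e+01] w 34.14681496075202 F [-1.4   2.12  4.93] -> shift cm [-0.07 -0.03 -0.09] rv [ 0.001  -0.0003 -0.    ]
```

View pics/sc5c.png

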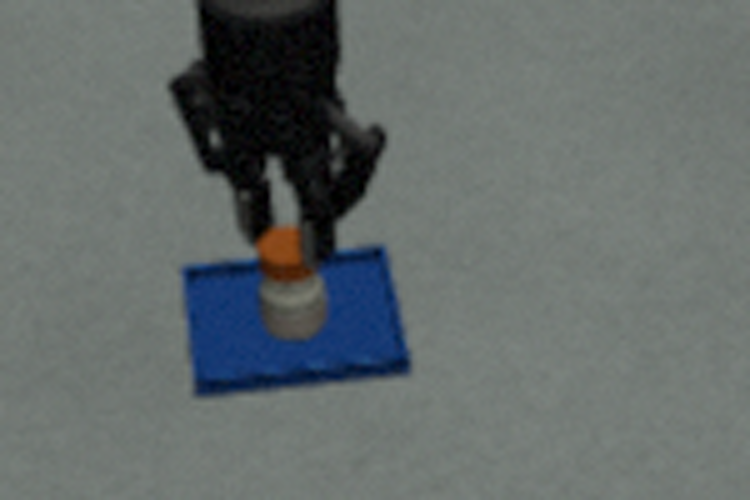

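Contact came at the expected height, 22.6 mm, with 5–6 N. Next I open the jaws, wait, and then rise.

>>> carry_out --steps '[[[0, 0, 0], [0, 0, 0], -0.1], [[0, 0, 0], [0, 0, 0], 0.2], [[0, 0, 0], [0, 0, 0], 0.6], [[0, 0, 0], [0, 0, 0], 1], [[0, 0, 0], [0, 0, 0], 1], [[0, 0, 0], [0, 0, 0], 1], [[0, 0, 0], [0, 0, 0], 1], [[0, 0, -1], [0, 0, 0], 1], [[0, 0, -3], [0, 0, 0], 1], [[0, 0, -6], [0, 0, 0], 1], [[0, 0, -10], [0, 0, 0], 1], [[0, 0, -14], [0, 0, 0], 1], [[0, 0, -16], [0, 0, 0], 1], [[0, 0, -16], [0, 0, 0], 1]]'

```text
time_s: 12.12
ee_pos: [476.6, -327.7, 185.1]
tool_rot: [179.7, -0.1, 24.2]
contact_force: [-0.7, 0.9, -0.2]
grip_width: 85.5
```

```bash
python3 - <<'E'
from h import *
goto(624.7,102.5,180,93.5)
p,d=viewer.read_camera("wrist"); cv2.imwrite("pics/w6.png",p[:,:,::-1])
p,d=viewer.read_camera("scene"); im=p[:,:,::-1]
cv2.imwrite("pics/sc6c.png",cv2.resize(im[60:270,230:420],None,fx=4,fy=2.8,interpolation=cv2.INTER_CUBIC))
p,d=viewer.read_camera("top"); im=np.ascontiguousarray(p[:,:,::-1]); c=viewer.calibration("top")
hsv=cv2.cvtColor(im,cv2.COLOR_BGR2HSV)
H,S,V=[hsv[:,:,i].astype(int) for i in range(3)]
m=((H<6)|(H>174))&(S>150)&(V>60); m[:,:262]=0;m[:,294:]=0;m[:165]=0;m[205:]=0
v,u=np.nonzero(m); print(len(u),atz("top",u.mean(),v.mean(),120,c))
vs,us=np.nonzero(m); pts=np.array([unproj("top",a,b,d[b,a],c) for a,b in zip(us,vs)]); print(pts[pts[:,2]>120].mean(0))
E
```

```text
t 12.125 pos [ 476.6 -327.7  185.1] rot [ 1.797e+02 -1.100e-01  2.420e+01] w 85.48903106412695 F [-0.69  0.88 -0.25] -> shift cm [ 31.14 -33.17   0.4 ] rv [ 0.0058  0.0015 -1.2096]
39 [623.67823469 102.27718324 120.        ]
[625.12008763 102.37552974 126.02102627]
```

View pics/sc6c.png

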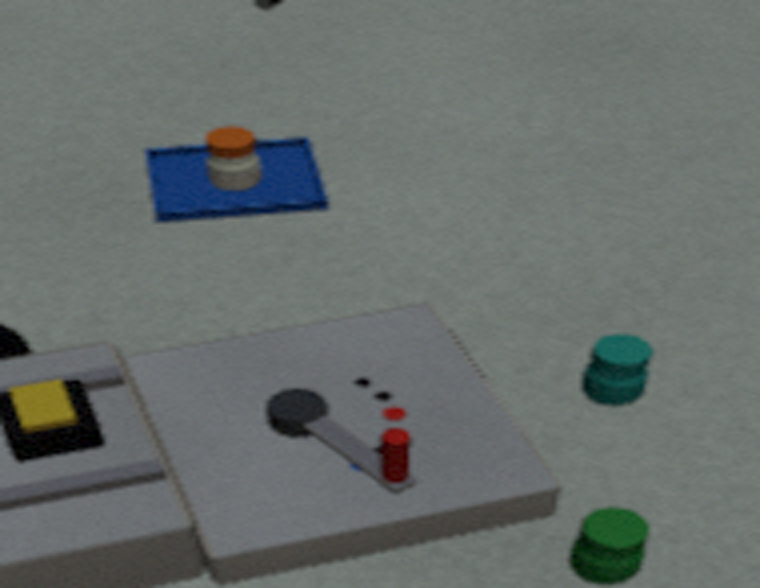

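View pics/w6.png

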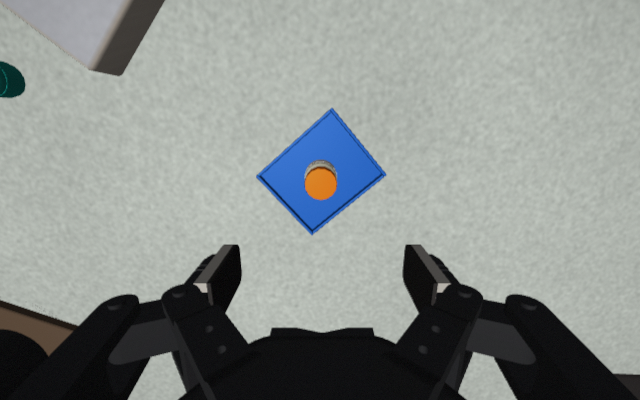

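The pot stands upright at the tray's centre ((320,180) in the wrist view), and the lever hasn't moved. I now go above the handle and turn the jaws along its tangent.

>>> carry_out --steps '[[[1, -1.1, -0.5], [0, 0, -0.04], 1], [[3.5, -3.7, -0.5], [0, 0, -0.14], 1], [[6.5, -6.9, -0.5], [0, 0, -0.25], 1], [[9.5, -10.1, -0.5], [0, 0, -0.37], 1], [[12.5, -13.3, -0.5], [0, 0, -0.49], 1], [[15.5, -16.5, -0.5], [0, 0, -0.6], 1], [[18.5, -19.7, -0.5], [0, 0, -0.72], 1], [[21.5, -22.9, -0.5], [0, 0, -0.83], 1], [[24.5, -26.1, -0.5], [0, 0, -0.95], 1], [[27, -28.8, 0], [0, 0, -1.05], 1], [[29.5, -31.4, 0.4], [0, 0, -1.15], 1], [[31.1, -33.2, 0.4], [0, 0, -1.21], 1], [[31.1, -33.2, 0.4], [0.006, 0.001, -1.21], 1], [[31.1, -33.2, 0.4], [0.006, 0.001, -1.21], 1], [[31.1, -33.2, 0.4], [0.006, 0.001, -1.21], 1]]'

```text
time_s: 14.15
ee_pos: [622.3, 103.3, 177.2]
tool_rot: [-179.7, -0.3, 93.4]
contact_force: [0.6, 0.5, -0.2]
grip_width: 85.3
```

```bash
python3 - <<'E'
from h import *
goto(624.7,102.5,85,93.5)
c=viewer.calibration("wrist");p,d=viewer.read_camera("wrist"); im=np.ascontiguousarray(p[:,:,::-1]);cv2.imwrite("pics/w7.png",im)
hsv=cv2.cvtColor(im,cv2.COLOR_BGR2HSV)
H,S,V=[hsv[:,:,i].astype(int) for i in range(3)]
m=((H<6)|(H>174))&(S>150)&(V>60)
pts=np.array([unproj("wrist",u,v,d[v,u],c) for v,u in np.argwhere(m)])
t=pts[(pts[:,2]>122)]; print(len(t),t.mean(0).round(1),(t.min(0)+t.max(0))/2)
t=pts[(pts[:,2]<56)]; print('dot',len(t),t.mean(0).round(1))
m=(S<90)&(V<75)
n,l,st,ce=cv2.connectedComponentsWithStats(m.astype(np.uint8))
for i in range(1,n):
  if st[i][4]>15:
    u,v=ce[i]; print(st[i],ce[i].round(),unproj("wrist",u,v,d[int(v),int(u)],c).round(1))
E
```

```text
t 14.15 pos [622.3 103.3 177.2] rot [-179.66   -0.32   93.43] w 85.34379096223637 F [ 0.63  0.47 -0.24] -> shift cm [-0.14  0.29  9.21] rv [-0.0059 -0.0056 -0.0012]
229 [625.6 106.  127.2] [625.99305955 136.4539782  238.96427145]
dot 88 [580.7  39.2  50.4]
[401   0  25   4  60] [413.   1.] [689.7 277.6  77.9]
[    7     0   633   400 69239] [409. 310.] [731.2 -32.   84.9]
[377   2  51  25 436] [402.  15.] [689.6 276.5  47.1]
[306 210   8   7  44] [310. 213.] [608.9  67.   49.2]
[292 219   7   7  41] [295. 222.] [592.5  56.1  51.4]
[277 246   7   6  38] [280. 248.] [575.2  19.5  49.9]
[313 246  30  27 532] [327. 259.] [632.3  21.6  74.4]
[278 260   7   7  37] [281. 263.] [5.772e+02 4.000e-01 5.170e+01]
[319 274  19   4  42] [328. 276.] [634.4   1.1  74.5]
[385 326   5  11  31] [387. 331.] [706.6 -55.9  92.2]
```

View pics/w7.png

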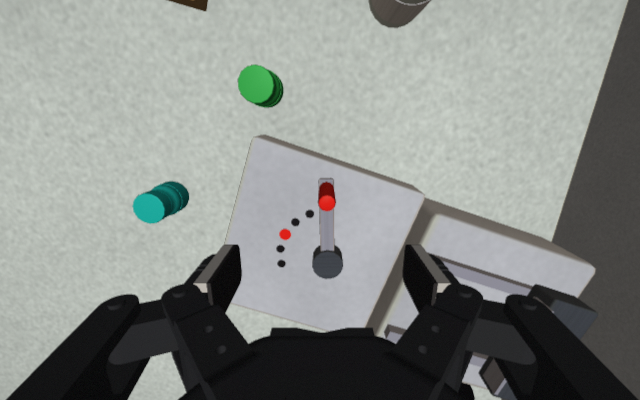

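```bash
python3 - <<'E'
import numpy as np
from scipy.optimize import least_squares as L
D=np.array([[609,66.5],[592.7,55.5],[581,38.9],[575.5,19.3],[577,-.3]])
f=lambda p:(np.c_[p[0]+58*np.cos(p[2]+.349*np.arange(1,6)),p[1]+58*np.sin(p[2]+.349*np.arange(1,6))]-D).ravel()
r=L(f,[632,13,1.63]);p=r.x;print(p,np.degrees(p[2]),np.abs(r.fun).max())
for t in np.arange(0,1.06,.0873*2): print(round(t,3),p[:2]+90*np.array([np.cos(p[2]+t),np.sin(p[2]+t)]))
E
```

```text
[633.20506078  13.89544009   1.64838807] 94.4456795790296 0.2548634011521472
0.0 [626.22880861 103.62465443]
0.175 [610.74763318 101.04854644]
0.349 [595.94933856  95.8223048 ]
0.524 [582.28390824  88.10484801]
0.698 [570.16687779  78.13084688]
0.873 [559.96669939  66.20358879]
1.048 [551.99353793  52.68575532]
```

Wrist view: the red handle top is at (327,202), midway between the jaws. The dot fit puts the pivot at (633.2,13.9) and the handle at (626,104), with a residual of 0.25 mm. I descend and grip.

>>> carry_out --steps '[[[0, 0.4, 0], [-0.006, -0.006, -0.017], 1], [[0, 0.4, 3], [-0.006, -0.006, -0.017], 1], [[0, 0.4, 6], [-0.006, -0.006, -0.017], 1], [[0, 0.4, 8], [-0.006, -0.006, -0.017], 1], [[0, 0.4, 9.2], [-0.006, -0.006, -0.017], 1], [[0, 0.4, 9.2], [-0.006, -0.006, -0.017], 1], [[0, 0.4, 9.2], [-0.006, -0.006, -0.017], 0.3], [[0, 0.4, 9.2], [-0.006, -0.006, -0.017], -0.3], [[0, 0.4, 9.2], [-0.006, -0.006, -0.017], -1], [[0, 0.4, 9.2], [-0.006, -0.006, -0.017], -1], [[0, 0.4, 9.2], [-0.006, -0.006, -0.017], -1], [[0, 0.4, 9.2], [-0.006, -0.006, -0.017], -1], [[0, 0.4, 9.2], [-0.006, -0.006, -0.017], -1], [[0, 0.4, 9.2], [-0.006, -0.006, -0.017], -1]]' --newtons 50

```text
time_s: 15.95
ee_pos: [626.2, 104.1, 85.8]
tool_rot: [179.9, 0.0, 94.4]
contact_force: [0.7, 0.5, 4.0]
grip_width: 11.9
```

```bash
python3 - <<'E'
from h import *
goto(626.2,103.6,85,94.4)
p,d=viewer.read_camera("wrist"); im=np.ascontiguousarray(p[:,:,::-1]);cv2.imwrite("pics/w8.png",im)
E
```

```text
t 15.95 pos [626.2 104.1  85.8] rot [1.7992e+02 1.0000e-02 9.4400e+01] w 11.904917679973943 F [0.74 0.5  4.03] -> shift cm [-0.05 -0.01  0.08] rv [0.0013 0.0003 0.0001]
```

View pics/w8.png

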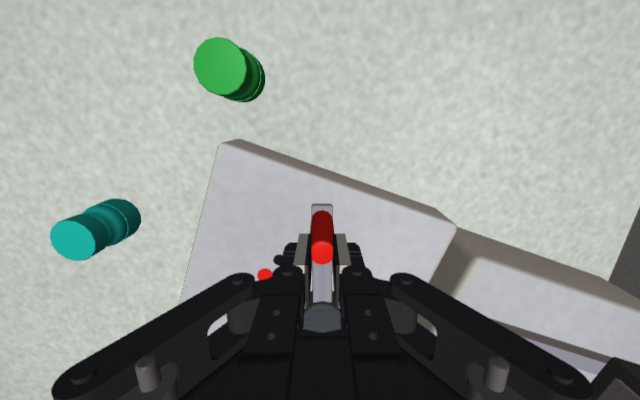

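The post is centred between the pads. I turn about the pivot to 0.90 rad first, then measure.

>>> carry_out --steps '[[[-0.02, -0.63, 0], [0, 0, -0.07], -1], [[-0.09, -1.26, 0], [0, 0, -0.14], -1], [[-0.2, -1.88, 0], [0, 0, -0.21], -1], [[-0.35, -2.49, 0], [0, 0, -0.28], -1], [[-0.55, -3.09, 0], [0, 0, -0.35], -1], [[-0.78, -3.67, 0], [0, 0, -0.42], -1], [[-1.06, -4.24, 0], [0, 0, -0.49], -1], [[-1.37, -4.78, 0], [0, 0, -0.56], -1], [[-1.73, -5.3, 0], [0, 0, -0.63], -1], [[-2.12, -5.8, 0], [0, 0, -0.7], -1], [[-2.54, -6.27, 0], [0, 0, -0.77], -1], [[-2.99, -6.7, 0], [0, 0, -0.84], -1], [[-3.41, -7.05, 0], [0, 0, -0.9], -1], [[-3.41, -7.05, 0], [0, 0, -0.9], -1], [[-3.41, -7.05, 0], [0, 0, -0.9], -1]]' --newtons 60

```text
time_s: 17.88
ee_pos: [559.3, 66.0, 85.8]
tool_rot: [179.7, 0.1, 145.9]
contact_force: [2.4, 4.4, 2.6]
grip_width: 11.5
```

```bash
cat >m.py <<'E'
from h import *
import sys
t=1.047; a=1.6484+t
s=ctrl.state(); v=s['ee_pos'][:2]-[633.2,13.9]; print("lever est",np.arctan2(v[1],v[0])-1.6484,"r",np.hypot(*v))
goto(633.2+90*np.cos(a),13.9+90*np.sin(a),85.8,np.degrees(a))
for n in ("wrist","top","scene"):
    p,d=viewer.read_camera(n); c=viewer.calibration(n); im=np.ascontiguousarray(p[:,:,::-1]);cv2.imwrite(f"pics/{n}{sys.argv[1]}.png",im)
E
python3 m.py 9
```

```text
lever est 0.878514669944821 r 90.42279391955707
t 17.875 pos [559.3  66.   85.8] rot [1.7974e+02 8.0000e-02 1.4587e+02] w 11.536272952619834 F [2.35 4.39 2.56] -> shift cm [-0.14 -1.51 -0.  ] rv [ 0.0044  0.0017 -0.1494]
```

View pics/wrist9.png

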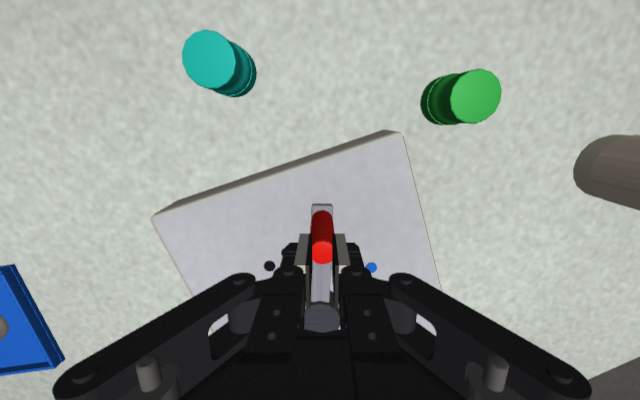

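>>> carry_out --steps '[[[-0.03, -0.5, 0], [0, 0, -0.05], -1], [[-0.08, -1, 0], [0, 0, -0.1], -1], [[-0.12, -1.4, 0], [0, 0, -0.14], -1], [[-0.15, -1.65, 0], [0.004, 0.002, -0.155], -1], [[-0.15, -1.65, 0], [0.004, 0.002, -0.155], -1], [[-0.15, -1.65, 0], [0.004, 0.002, -0.155], -1], [[-0.15, -1.65, 0], [0.004, 0.002, -0.155], -1], [[-0.15, -1.65, 0], [0.004, 0.002, -0.155], -1]]'

```text
time_s: 19.02
ee_pos: [551.4, 52.9, 85.8]
tool_rot: [179.8, -0.1, 154.7]
contact_force: [1.6, 5.3, 2.2]
grip_width: 11.5
```

```bash
python3 m.py 10; python3 - <<'E'
from h import *
s=ctrl.state();print(s['ee_pos'],s['joint_vel'].round(3))
im=cv2.imread('pics/top10.png'); cv2.imwrite('pics/t10c.png',cv2.resize(im[130:290,180:490],None,fx=2.5,fy=3,interpolation=cv2.INTER_CUBIC))
im=cv2.imread('pics/scene10.png'); cv2.imwrite('pics/s10c.png',cv2.resize(im[90:290,240:420],None,fx=4,fy=3,interpolation=cv2.INTER_CUBIC))
E
```

```text
lever est 1.0483872339631115 r 90.5833070465584
t 19.025 pos [551.4  52.9  85.8] rot [ 1.7984e+02 -6.0000e-02  1.5468e+02] w 11.4968770837538 F [1.61 5.31 2.23] -> shift cm [-0.06  0.01  0.  ] rv [ 0.0028 -0.0011  0.0042]
[551.44951801  52.89244714  85.84007118] [-0.087 -0.031 -0.036 -0.114 -0.015  0.035]
```

View pics/wrist10.png

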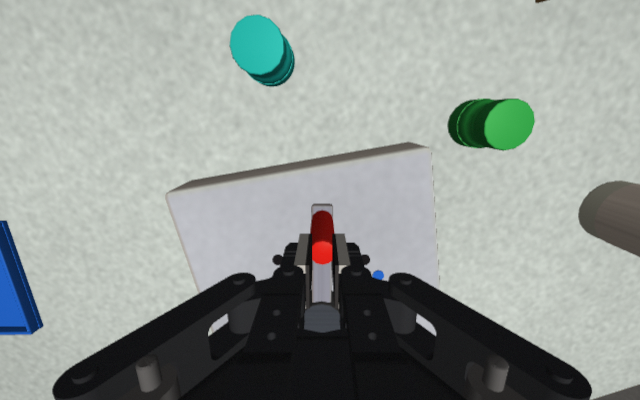

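View pics/s10c.png

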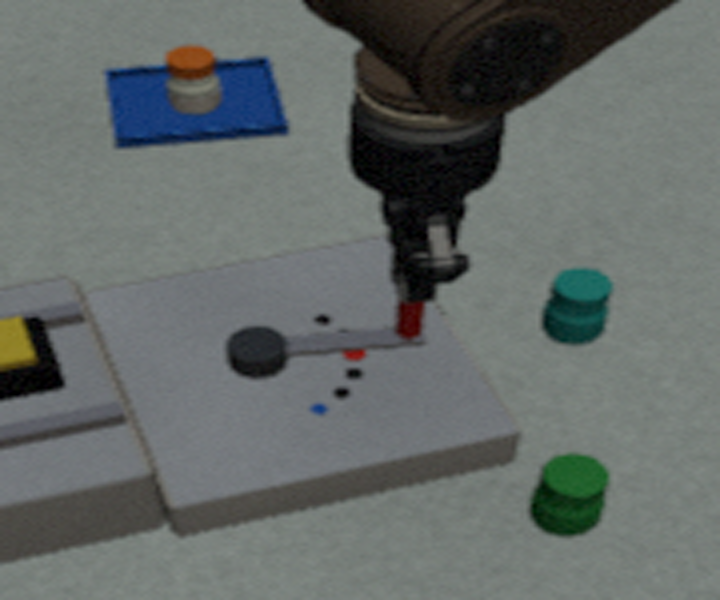

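View pics/t10c.png

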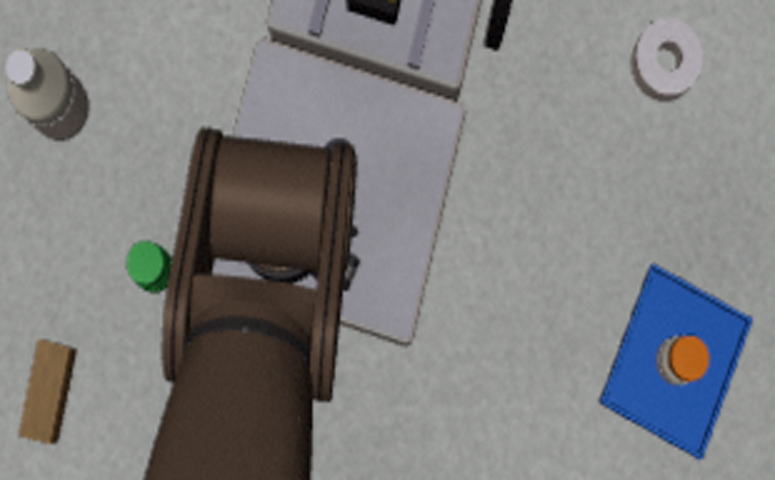

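```bash
python3 - <<'E'
from h import *
im=cv2.imread('pics/scene10.png')
big=cv2.resize(im[160:240,280:380],None,fx=7,fy=7,interpolation=cv2.INTER_CUBIC)
for t,col in((.93,(0,255,255)),(1.047,(0,255,0)),(1.165,(255,0,255))):
    a=1.6484+t; P=[[633.2+r*np.cos(a),13.9+r*np.sin(a),71] for r in(20,98)]
    q=(proj("scene",P)-[280,160]+.5)*7
    cv2.line(big,tuple(map(int,q[0])),tuple(map(int,q[1])),col,1)
cv2.imwrite('pics/chk.png',big)
E
```

```text
(no output)
```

View pics/chk.png

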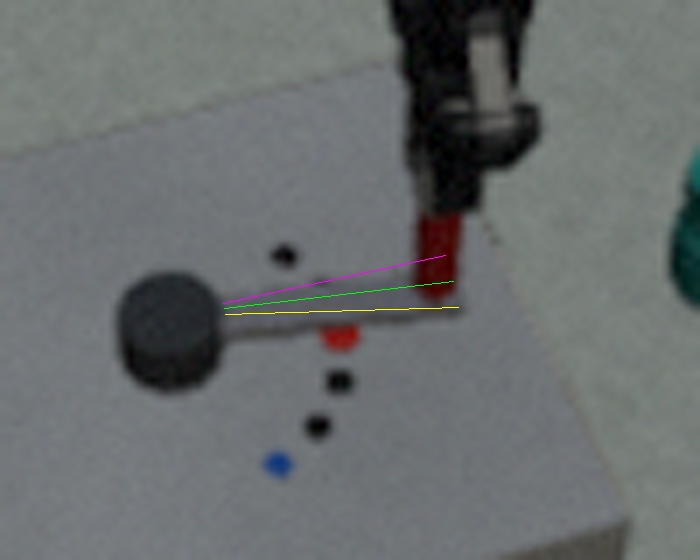

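The encoder chord (90.6 mm at radius 90, giving 1.05 rad), the tool yaw change (60.3°) and the dot fit (1.048) agree. The overlay of the arm is also between the limits, so I hand in while holding.

```bash
python3 - <<'E'
from cell import ctrl, job
print(ctrl.state()['ee_pos'],ctrl.state()['contact_force']); print(job.hand_in())
E
```

```text
[551.44951801  52.89244714  85.84007118] [1.19590667 5.94549614 2.69133195]
the job is handed in; nothing more can be done
None
```

I stood the orange-capped pot upright near the centre of the blue tray and let go of it with the lever still at rest. I then gripped the red handle, turned the lever counter-clockwise about its pivot to the third click, and handed in while holding it there, at about 19 s of the 72 s allowed. The hand-in gives no verdict.

**Lever angle:** the fitted pivot puts it at 1.048 rad, the distance the tool travelled gives 1.055 rad, and the tool turned 60.3° (1.052 rad). A rough overlay on the scene picture read slightly lower, about 1.0 rad, but still within the 0.93–1.165 limits. The force on the tool was about 6 N, close to the 6.5 N spring.

**Pot and bystanders:** the last pictures show the pot standing in the tray. The slide box, wash bottle and label roll looked unmoved in the last top view, but I did not measure them again.

**Readings that disagreed:** the jaws read 34–35 mm on the pot instead of 40 because they held its narrower cap. They read 11.5–12 mm on the 16 mm handle post. I put that down to pad compliance or a reading offset, and the post looked centred in the jaws.

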